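# Roll a metal roller up into the bench roller rest and close the keeper

### The arm

A 7-joint arm with a two-finger parallel gripper is mounted at the origin on the work surface; the furniture and walls round the work are solid. World frame = base frame: x ahead of the robot, y to its left, z up, the work surface at z = 0. Lengths are in m, angles in rad, forces in N, time in s.
With the tool pointing down it reaches from about 0.4 to 0.875 m from the base axis. Payload 19.3 kg.
Tool frame: the origin (TCP) lies at the very end of the fingers, on their centre line; the grasp point (between the pads) lies 19 mm behind it; z points along the fingers, y is the line along which they close (so a half turn about z gives the same grasp; the last joint's range is limited). The gripper opens to 85 mm and grips with 20 to 120 N. Pads are 22 mm wide; open, the fingers measure 114 mm over their backs; the gripper's body (76 mm by 85 mm) begins 54 mm behind the grasp point. The pads swing forward as they close: fully open they stand 13 mm farther back than shut.
Start: joints at [1.137, 0.521, -0.036, 1.599, 0.021, 1.021, -0.113], TCP at [0.222, -0.584, 0.231] pointing down, gripper open.
Joint ranges: [-2.91, 2.91], [-0.3, 2.13], [-1.5, 1.42], [0.17, 2.43], [-1.26, 4.41], [0.16, 1.93], [-2.52, 2.52]. Speed limits (rad/s): [1.89, 1.89, 2.39, 2.39, 3.01, 3.01, 3.01].

### API

Orientations are given as [roll, pitch, yaw] about the fixed x, y, z axes, in that order (R = Rz(yaw) Ry(pitch) Rx(roll)).
In Python, from workcell import bot gives the robot as it stands.
- The arm moves only by the tool carry_out, never from a script. Its argument "rows" is a list that holds one entry, the list of rows, each a list of 4 numbers: the shift along the tool's x, y, z in m, then the turn about the tool's z in degrees. In form: [[[x, y, z, twist], ...]]. A call has 1 to 12 rows; each row is the pose to reach, as a shift and turn from the pose commanded when the call began, along the tool's axes at that moment; what a row does not reach only later rows make up. A row lasts 1/12 s, in which the tool goes at most 41.7 mm and 7.16 degrees, less where a joint would pass 70% of its speed; a pose out of reach is approached as far as the arm can. A call with a gripper value outside its range is refused whole. "grip" is the finger opening in m, from 0 to 0.0854, set as the call begins (left out, the last holds). The fingers move at their own pace and stop on an object; "grip_force" is the grip in N (left out, the last holds). Time passes only in rows, so rows that repeat a pose let the fingers close. It gives the time, the measured TCP pose, the force, the opening and the grip force at its end, in the units of the state.
- bot.observe(): the state, without advancing time (a new reading comes with each control period).
- bot.grab_frame(name): name is "scene" or "side" or "wrist"; returns a dict with "pixels" (420x560x3 uint8, red, green, blue), "K" (3x3 intrinsics, pixels), "pose" (4x4, takes a point from camera to world coordinates). Camera axes: x right, y down, z forward; pixel columns grow to the right and rows downward; lengths in m; the calibration is good to about 2 mm. A picture is of the moment at which its call begins. There is no depth.
- bot.job_done(): hands the job in; it is judged then, once.
Trained networks look in a picture, given as the dict that the camera call returned (one of the last four; its "shot" number tells which), for a name from the list of things; names that differ only in an ending like _2 or _b are one class to them, and where a whole thing is asked for, a point or a joint stands for the part that bears it (a point fixed in the world has none). Each returns a list of dicts, best first, with "conf" (0 to 1); they miss things now and then, are a little off and sometimes report something else, mostly with a low value. They report only what shows in the picture. A call takes as long as a camera call. They do not tell look-alikes from the thing itself.
- bot.look_for(picture, label): "position" ([column, row] in pixels, amid what is visible of it).
- bot.regions_of(picture, label): "region" (420x560 bool, what is visible of it) and "position" ([column, row] in pixels, amid what is visible of it).
- bot.spot_point(picture, label): "position" ([column, row] in pixels: a listed point, or the origin of a listed thing).
The state is a dict: "clock": time; "qpos": joint angles; "qd": joint speeds; "joint_efforts": joint torques, N m; "position": TCP position; "tool_rot": TCP orientation; "force": force on the tool from outside, world axes, zero at the start; "moment": the same for the moment, N m; "grip_width": finger opening in m; "finger_force": force on a finger pad.
Only numpy, scipy, OpenCV 4.12 (cv2) and the standard library are available. Lean on these libraries where they do the work, as an engineer would, in place of code of your own. Each camera call takes 0.05 s, during which the arm holds its last target. There are 200 camera calls.

### The job

Push the metal roller up the ramp of the blue roller rest with the fingers, gently and slowly, without letting it roll back down, until it has dropped in between the front and back rubber wheels at the stop. Then push the red knob so that the keeper bar swings fully across behind the roller. Do not grip or lift the roller, and leave the wax tin, marker and hand sanding block where they are.

Things in the scene. Friction and masses are not known exactly. Their poses are not given: they have to be found in the camera images.
- roller: Loose bright metal cylinder, 64 mm in diameter, 120 mm long, a stub of axle in each end; smooth (friction about 0.35), 0.35 to 0.7 kg, rolls easily. Starts on the table, its centre 40 to 90 mm before the foot of the ramp, roughly square to it. Origin at its centre, 32 mm above what it lies on; its y axis is the cylinder's axis (x and z turn as it rolls).
- rest: Blue bench roller rest, fixed to the table; place and direction vary. Origin on the table top in its middle plane; x points up-ramp towards the stop, y left of that, z up. The 10 degree ramp rises from x = -160 mm, z = 0 to x = 22, z = 32 mm. Two side cheeks, faces 85 mm either side of the middle plane, x = -4 to 124 mm, are 48 mm high (81 mm at the stop rail, x above 88 mm).
- ramp: The ramp's frame, fixed to the rest: origin at the middle of the ramp's foot, x up the slope, z square to it; z = 0 is the top of the two white runner strips, 185 mm long, on which the roller runs (its centre then at z = 32 mm). The ramp is 166 mm wide between low lips that stand 6 mm above the runners.
- crown (a point): Top of the two front rubber wheels (28 mm in diameter, free to turn, axle at x = 34, z = 20 mm in the rest's frame); it continues the slope of the ramp just past its end. Beyond it the roller drops about 5 mm by itself and lies on the front and back wheels. The back wheels are alike, their axle at x = 92, z = 32 mm.
- nest (a point): Where the roller's centre lies when seated on the four wheels: x = 56.3, y = 0, z = 60.5 mm in the rest's frame. Up to 27 mm to either side along y is as good.
- stop (a point): Midway between the faces of the two white stop pads on the rail behind the wheels, x = 91.3, z = 61.5 mm in the rest's frame; 3 mm clear of the seated roller. The rail is 75 mm high.
- keeper (a joint): Angle of the keeper bar about its upright hinge (rad): 0 with the bar alongside the ramp, pointing down-slope; grows as it swings inward over the ramp; 1.571 at its stop, squarely across the ramp behind the seated roller; below 0 it is swung outward. Starts between -0.35 and 0.05. Light friction (about 0.5 N at the knob); it stays where it is left.
- keeper_hinge (a point): Point on the keeper's upright hinge axis, at half height of the bar: x = 14.3, y = 103, z = 62 mm in the rest's frame.
- keeper_knob (a point): Middle of the upright red knob on the keeper bar, 18 mm in diameter, 72 to 112 mm above the table (this point 92 mm), 120 mm from the hinge axis. At joint value q it lies (-120 cos q, -120 sin q) mm from the hinge in the rest's x, y. The steel bar under it is 8 mm thick, 54 to 70 mm above the table, and ends 132 mm from the hinge.
- wax_tin: Bystander: flat tin with a red lid, 67 x 95 x 28 mm, loose, behind the stop end of the rest, to the right. Origin at the centre of its underside.
- marker: Bystander: felt marker, white with a black cap, 124 mm long, 16 mm thick, loose, lying beside the wheels on the left (the keeper's side). Origin at the centre of its underside.
- grip_block: Bystander: grey hand sanding block with a yellow grip, 118 x 70 x 38 mm, loose, behind the stop end of the rest, to the left. Origin at the centre of its underside.
Things that resemble listed ones, but are neither listed nor needed, are in the scene too. Several things look just like the roller: the one meant starts farthest from the robot's base.

How it is judged:
On the way, in this order (a step that is already met when the one before it is completed fails the run):
1. the roller is being pushed up the ramp: it is on the upper half of the ramp, with the fingers behind it (x of roller in the frame of ramp between 0.08 and 0.19 m and contact force between roller and the fingers above 0.05 N), for 0.1 s.
2. the roller lies seated on the four wheels at the stop (x of roller in the frame of rest between 0.0513 and 0.0613 m and z of roller in the frame of rest between 0.0555 and 0.0655 m and y of roller in the frame of rest between -0.027 and 0.027 m and angle between the y axis of roller and the y axis of rest, either way round below 0.1 rad and linear speed of roller below 0.03 m/s), for 0.2 s.
3. the keeper bar is closed behind the seated roller (all of step 2 and value of joint keeper above 1.47 rad), for 0.2 s.
At the end, for the whole second after the job is handed in: The roller is at rest on the four wheels (centre within 5 mm of the nest in the rest's x and z, within 27 mm along y, axis within 0.1 rad of square) and the keeper is closed (above 1.47 rad, 1.571 being its stop) (all of step 3 and angular speed of roller below 0.3 rad/s); the robot touches nothing.
It fails at once if the roller rolls back or is shoved: it moves faster than 0.25 m/s on the ramp (x of roller in the frame of ramp between 0.01 and 0.18 m and linear speed of roller above 0.25 m/s).
It fails at once if the roller is lifted more than 8 mm off the ramp or wheels, or 10 mm off the table ((x of roller in the frame of ramp above 0 m and z of roller in the frame of ramp above 0.04 m) or (x of roller in the frame of ramp below 0 m and height (world z) of roller above 0.042 m)).
It fails at once if the roller is tipped up by one end (angle between roller's own y axis and vertical below 1.3 rad or angle between roller's own y axis and vertical above 1.84 rad).
It fails at once if the roller is gripped or pushed hard: the fingers bear on it with more than 35 N (contact force between roller and the fingers above 35 N).
It fails at once if the wax tin, marker or hand sanding block is moved more than 15 mm (distance of any of wax_tin, marker, grip_block from where it was at the start of the episode above 0.015 m).
It also fails if it takes over 58 s, if anything falls off the work surface, if the arm or the gripper's body presses on something with over 40 N, if the wrist force passes 120 N, or if a joint passes its speed limit or range.

## Working session

There is one attempt and no reset: what is moved stays moved. The work goes in short steps, Python scripts to look and compute and a tool call to move; the robot and the scene stay as the last step left them, time stands still between calls to the robot, and variables do not carry over. Pictures are saved under pics/ and viewed, at most 10 in all, crops included, and the job is handed in when it is done.

Besides the shell and the picture viewer there is one more tool, called after "Call:" by a JSON object that holds its "op" and its "data", one argument or row to a line. carry_out: Moves the arm, as the interface text tells. Its arguments: {"type":"object","properties":{"rows":{"type":"array","items":{"type":"array","items":{"type":"array","items":{"type":"number"}}}},"grip":{"type":"number"},"grip_force":{"type":"number"}},"required":["rows"]}

```bash
mkdir -p pics; cat > h.py <<'E'
import numpy as np, cv2
from workcell import bot
def ray(f,p):
    K=np.array(f["K"]);T=np.array(f["pose"])
    d=T[:3,:3]@np.linalg.solve(K,[p[0],p[1],1.]);return T[:3,3],d
def onz(f,p,z):
    o,d=ray(f,p);return o+d*(z-o[2])/d[2]
def proj(f,X):
    T=np.array(f["pose"]);c=T[:3,:3].T@(np.array(X)-T[:3,3]);u=np.array(f["K"])@c;return u[:2]/u[2]
def tri(fs,ps):
    A=np.zeros((3,3));b=np.zeros(3)
    for f,p in zip(fs,ps):
        o,d=ray(f,p);d=d/np.linalg.norm(d);M=np.eye(3)-np.outer(d,d);A+=M;b+=M@o
    return np.linalg.solve(A,b)
def save(f,n): cv2.imwrite("pics/"+n,cv2.cvtColor(f["pixels"],cv2.COLOR_RGB2BGR))
E
python3 - <<'E'
from h import *
np.set_printoptions(precision=4,suppress=True)
F={n:bot.grab_frame(n) for n in("scene","side")}
for n,f in F.items():
    save(f,n+"0.png")
    for l,z in dict(roller=.032,rest=0,ramp=0,crown=.034,nest=.0605,stop=.0615,keeper_hinge=.062,keeper_knob=.092,wax_tin=0,marker=0,grip_block=0).items():
        for r in bot.spot_point(f,l)[:6]: print(n,l,round(r["conf"],2),np.round(r["position"],1),onz(f,r["position"],z)[:2])
print(bot.observe())
cv2.imwrite("pics/both0.png",np.hstack([cv2.resize(cv2.imread(f"pics/{n}0.png"),(400,300)) for n in F]))
E
```

```text
scene roller 0.92 [309.2 307. ] [0.2658 0.2194]
scene roller 0.65 [294.9 383.6] [0.2163 0.3907]
scene roller 0.58 [237.8 253.3] [0.4898 0.1706]
scene rest 0.8 [271.7 206.7] [ 0.5029 -0.0315]
scene ramp 0.97 [247.7 250.7] [0.4846 0.1331]
scene crown 0.6 [273.3 192.3] [ 0.5108 -0.0554]
scene crown 0.43 [282.7 183. ] [ 0.5045 -0.1006]
scene nest 0.82 [278.6 178.4] [ 0.5118 -0.0882]
scene stop 0.82 [284.6 171.5] [ 0.5093 -0.1202]
scene keeper_hinge 0.72 [238.7 180.6] [ 0.6054 -0.0249]
scene keeper_knob 0.67 [213.3 198.8] [0.6121 0.0879]
scene wax_tin 0.9 [307.3 168.7] [ 0.4811 -0.2209]
scene marker 0.43 [234.9 174.4] [ 0.6639 -0.0913]
scene grip_block 0.59 [272.9 153.6] [ 0.6073 -0.2296]
side roller 0.96 [267.3 248.5] [0.4858 0.1837]
side roller 0.78 [381.9 313.9] [0.2196 0.398 ]
side roller 0.74 [358.8 264. ] [0.2571 0.232 ]
side rest 0.93 [271.4 219.2] [ 0.5103 -0.029 ]
side ramp 0.67 [269.6 250.8] [0.4875 0.146 ]
side crown 0.74 [274.1 203.4] [ 0.5068 -0.071 ]
side nest 0.77 [273.4 194.4] [ 0.5095 -0.0812]
side stop 0.78 [273.9 189.1] [ 0.5136 -0.1193]
side keeper_hinge 0.71 [240.4 199.9] [ 0.6042 -0.0319]
side keeper_hinge 0.59 [273.6 194.5] [ 0.5082 -0.0773]
side keeper_knob 0.52 [229.2 210.4] [0.6033 0.0958]
side wax_tin 0.45 [288.1 198. ] [ 0.4764 -0.1836]
side marker 0.41 [223.4 209.2] [ 0.6786 -0.0847]
side grip_block 0.76 [249.3 192.1] [ 0.6211 -0.2228]
{'clock': 1.2, 'qpos': array([ 1.1368,  0.5214, -0.0363,  1.5995,  0.0212,  1.0211, -0.1128]), 'qd': array([ 0.    , -0.0011, -0.0002,  0.0018,  0.0022, -0.0012, -0.0001]), 'joint_efforts': array([ -0.0002, -92.6828,   1.9783, -37.0242,   0.0181,   0.0019,
        -0.    ]), 'position': array([ 0.2224, -0.5841,  0.2313]), 'tool_rot': array([ 3.1416, -0.    ,  0.3638]), 'force': array([ 0.2046,  0.5197, -0.6623]), 'moment': array([0.0222, 0.0148, 0.0178]), 'finger_force': 0.0, 'grip_width': 0.08523305805406381}
```

View pics/scene0.png

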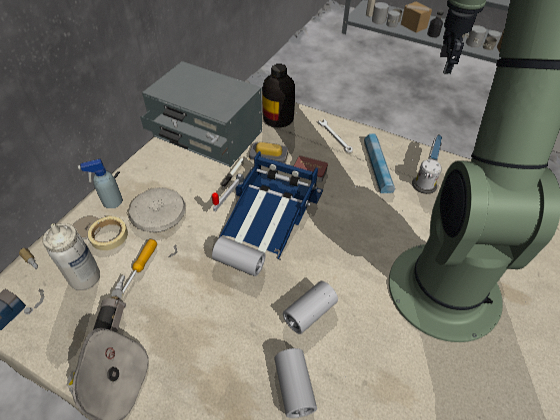

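View pics/side0.png

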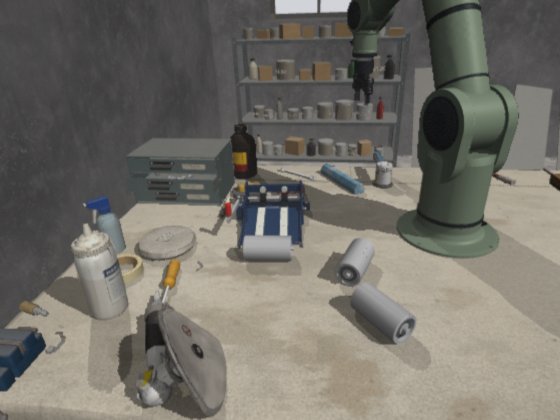

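The scene shows the blue rest at about (270,205) with the farthest roller at its foot (238,255). Two look-alikes lie at (310,307) and (295,383). The red knob is at (214,199). Next I fit the poses of the rest and roller.

```bash
cat > fit.py <<'E'
from h import *
from scipy.optimize import least_squares
P=dict(rest=(0,0,0),ramp=(-.16,0,0),crown=(.0316,0,.0338),nest=(.0563,0,.0605),stop=(.0913,0,.0615),keeper_hinge=(.0143,.103,.062))
def R2(t): return np.array([[np.cos(t),-np.sin(t)],[np.sin(t),np.cos(t)]])
def w(p,X): return np.r_[np.array(p[:2])+R2(p[2])@np.array(X[:2]),X[2]]
def cyl(f,x,y,t):
    c=[]
    for s in(-.06,.06):
        for a in np.linspace(0,2*np.pi,40):
            c.append(proj(f,[x-np.sin(t)*s+np.cos(t)*.032*np.cos(a),y+np.cos(t)*s+np.sin(t)*.032*np.cos(a),.032+.032*np.sin(a)]))
    m=np.zeros((420,560),np.uint8);cv2.fillConvexPoly(m,cv2.convexHull(np.round(c).astype(np.int32)),1);return m>0
E
python3 - <<'E'
from fit import *
from scipy.optimize import minimize
np.set_printoptions(precision=4,suppress=True)
fs=[bot.grab_frame(n) for n in("scene","side")]
obs=[(f,l,r[0]["position"],r[0]["conf"]) for f in fs for l in P for r in[bot.spot_point(f,l)] if r]
g=lambda p:np.concatenate([proj(f,w(p,P[l]))-q for f,l,q,c in obs])
s=least_squares(g,[.505,-.02,-1.46],loss="soft_l1",x_scale=[.01,.01,.05]);p=s.x
print("rest",p,np.degrees(p[2]));[print(l,e) for (f,l,q,c),e in zip(obs,g(p).reshape(-1,2))]
M=[]
for f in fs:
    rs=[r for r in bot.regions_of(f,"roller")]
    M.append(min(rs,key=lambda r:np.linalg.norm(np.array(r["position"])-proj(f,[.487,.18,.032])))["region"])
    print(M[-1].sum())
cost=lambda v:-sum((cyl(f,v[0]/100,v[1]/100,v[2]/10)&m).sum()/(cyl(f,v[0]/100,v[1]/100,v[2]/10)|m).sum() for f,m in zip(fs,M))
b=minimize(cost,[48.7,17.8,p[2]*10],method="Nelder-Mead",options=dict(initial_simplex=[[48.7,17.8,p[2]*10],[49.7,17.8,p[2]*10],[48.7,18.8,p[2]*10],[48.7,17.8,p[2]*10+1.]]))
v=[b.x[0]/100,b.x[1]/100,b.x[2]/10];print("roller",v,b.fun)
print("roller in rest",R2(p[2]).T@(np.array(v[:2])-p[:2]),v[2]-p[2])
k=[]
for f in fs:
    r=bot.spot_point(f,"keeper_knob"); k.append(r[0]["position"])
kw=tri(fs,k);kr=R2(p[2]).T@(kw[:2]-p[:2]);h=kr-[.0143,.103];print("knob",kw,kr,np.hypot(*h),np.arctan2(-h[1],-h[0]))
# bottle height and cabinet corner
print("bottle base",onz(fs[0],(278,124),0)); B=onz(fs[0],(278,115),0)
for h in(.15,.2,.25,.3): print(h,proj(fs[0],[B[0],B[1],h]))
for f,n in zip(fs,"ab"):
    im=f["pixels"].copy()
    for X in list(P.values())+[(-.16,.083,0),(-.16,-.083,0),(.022,.083,.032),(.022,-.083,.032)]: cv2.circle(im,tuple(int(a) for a in np.round(proj(f,w(p,X)))),1,(255,255,0),-1)
    c,_=cv2.findContours(cyl(f,*v).astype(np.uint8),0,1);cv2.drawContours(im,c,-1,(255,0,0),1)
    cv2.imwrite(f"pics/{n}.png",cv2.resize(im[140:290,190:340,::-1],(400,400)))
cv2.imwrite("pics/fit.png",np.hstack([cv2.imread("pics/a.png"),cv2.imread("pics/b.png")]))
E
```

```text
rest [ 0.5032 -0.0266 -1.469 ] -84.16757529426535
rest [-0.6319 -0.3049]
ramp [0.331  2.2891]
crown [ 4.2137 -1.3079]
nest [-0.4551  0.1867]
stop [0.3822 2.4027]
keeper_hinge [0.4989 0.663 ]
ramp [-0.514  -0.2213]
crown [-0.2059  0.498 ]
nest [ 1.0392 -1.7876]
stop [-2.1346 -0.2523]
keeper_hinge [-1.3567 -2.9143]
1301
1213
roller [np.float64(0.4856116154288749), np.float64(0.17741035724666965), np.float64(-1.4809196525410908)] -1.861871005889486
roller in rest [-0.2048  0.0032] -0.011918340235925307
knob [0.6036 0.0999 0.105 ] [-0.1157  0.1128] 0.13037145522493893 -0.07496508036732386
bottle base [ 0.6636 -0.3686  0.    ]
0.15 [278.5649  77.2588]
0.2 [278.7741  63.2812]
0.25 [278.9953  48.5051]
0.3 [279.2294  32.8602]
```

View pics/fit.png

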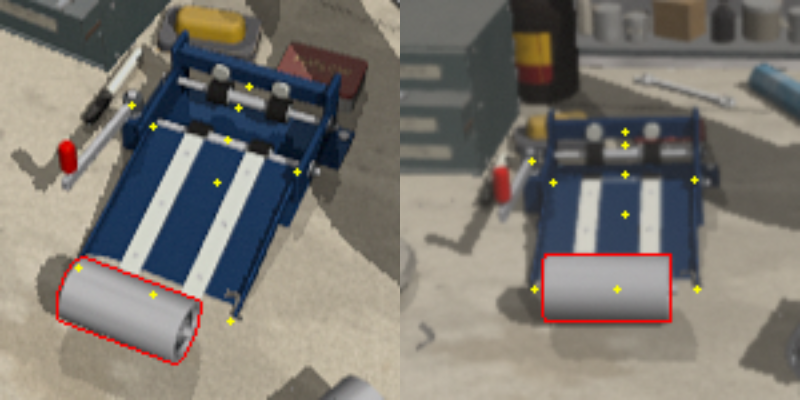

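The overlay matches: rest at (0.503, -0.027), heading -84.2°, and the roller 45 mm before the foot and square to it. I'm moving round to behind the roller.

Call:
{"op": "carry_out", "data": {
  "rows": [
    [[0.029,-0.029,0,-6],[0.058,-0.058,0,-12.5],[0.087,-0.087,0,-19],[0.116,-0.116,0,-25],[0.145,-0.145,0,-31],[0.174,-0.174,0,-37.5],[0.203,-0.203,0,-44],[0.232,-0.232,0,-50],[0.261,-0.261,0,-56],[0.29,-0.29,0,-62.5],[0.319,-0.319,0,-69],[0.348,-0.348,0,-75]]
  ],
  "grip": 0.0854
}}

```text
clock: 3.1
position: [0.4242, -0.1332, 0.2316]
tool_rot: [3.141, 0.001, 1.678]
force: [1.5, -1.0, -0.8]
grip_width: 0.0853
finger_force: 0.0
```

Call:
{"op": "carry_out", "data": {
  "rows": [
    [[0.038,0.009,0,0],[0.076,0.019,0,0],[0.114,0.028,0,0],[0.152,0.038,0,0],[0.19,0.047,0,0],[0.228,0.057,0,0],[0.266,0.066,0,0],[0.304,0.076,0,0],[0.34,0.085,0,0],[0.36,0.09,0,0],[0.375,0.094,0.03,0],[0.38,0.094,0.06,0]]
  ]
}}

```text
clock: 4.1
position: [0.4793, 0.2559, 0.1715]
tool_rot: [3.139, -0.002, 1.675]
force: [-0.4, 0.7, -0.8]
grip_width: 0.0855
finger_force: 0.0
```

Call:
{"op": "carry_out", "data": {
  "rows": [
    [[0,0,0.03,0],[0,0,0.06,0],[0,0,0.09,0],[0,0,0.11,0],[0,0,0.13,0],[0,0,0.14,0],[0,0,0.15,0],[0,0,0.155,0],[0,0,0.16,0],[0,0,0.16,0]]
  ]
}}

```text
clock: 4.93
position: [0.4787, 0.2526, 0.0112]
tool_rot: [3.141, -0.0, 1.673]
force: [0.1, 0.4, -0.8]
grip_width: 0.0851
finger_force: 0.0
```

```bash
python3 - <<'E'
from h import *
f=bot.grab_frame("side");g=bot.grab_frame("wrist")
cv2.imwrite("pics/c.png",np.hstack([cv2.resize(f["pixels"][120:330,140:420,::-1],(400,300)),cv2.resize(g["pixels"][:,:,::-1],(400,300))]))
o=bot.observe();print(o["clock"],o["position"],o["tool_rot"],o["force"],o["qpos"])
E
```

```text
5.0333 [0.47892275 0.25268806 0.01186135] [ 3.14090274e+00 -2.55884384e-04  1.67266262e+00] [ 0.34599405 -0.41455447 -0.17014759] [-0.27628445  0.75847076 -0.44197942  1.93954374  0.57681143  0.57002647
 -1.00617211]
```

View pics/c.png

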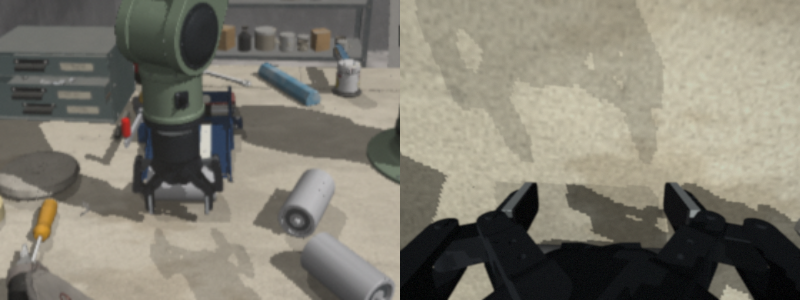

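Gripper is behind the roller, gap about 32 mm. Now a slow push.

Call:
{"op": "carry_out", "data": {
  "rows": [
    [[-0.01,0,0,0],[-0.018,0,0,0],[-0.024,0,0,0],[-0.028,0,0,0],[-0.031,0,0,0],[-0.034,0,0,0],[-0.037,0,0,0],[-0.041,0,0,0],[-0.045,0,0,0],[-0.05,0,0,0],[-0.055,0,0,0],[-0.06,0,0,0]]
  ]
}}

```text
clock: 6.03
position: [0.4847, 0.1923, 0.0113]
tool_rot: [-3.142, 0.0, 1.673]
force: [-0.4, 0.5, -0.2]
grip_width: 0.0852
finger_force: 0.1
```

Call:
{"op": "carry_out", "data": {
  "rows": [
    [[-0.005,0,0,0],[-0.01,0,0,0],[-0.015,0,0,0],[-0.02,0,-0.001,0],[-0.025,0,-0.002,0],[-0.03,0,-0.003,0],[-0.035,0,-0.004,0],[-0.04,0,-0.0045,0],[-0.045,0,-0.0055,0],[-0.05,0,-0.0065,0],[-0.055,0,-0.007,0],[-0.06,0,-0.008,0]]
  ]
}}

```text
clock: 7.03
position: [0.4908, 0.1327, 0.0193]
tool_rot: [-3.142, -0.0, 1.673]
force: [-0.6, 2.7, 2.2]
grip_width: 0.0853
finger_force: 1.1
```

```bash
python3 - <<'E'
from fit import *
p=[.5032,-.0266,-1.469]
f=bot.grab_frame("side");g=bot.grab_frame("scene")
cv2.imwrite("pics/d.png",np.hstack([cv2.resize(f["pixels"][150:300,190:340,::-1],(400,400)),cv2.resize(g["pixels"][120:300,180:360,::-1],(400,400))]))
for h in(f,g):
    for r in bot.spot_point(h,"roller"): X=onz(h,r["position"],.041);print(r["conf"],R2(p[2]).T@(X[:2]-p[:2]))
o=bot.observe();print(o["clock"],o["position"],R2(p[2]).T@(o["position"][:2]-p[:2]),o["force"])
E
```

```text
0.83 [-0.45772624 -0.23559209]
0.75 [-0.11149003  0.00229875]
0.7 [-0.28760069 -0.21041699]
0.48 [0.06423607 0.10973955]
0.83 [-0.2787995  -0.21798736]
0.69 [-0.44339987 -0.23786269]
0.54 [-0.11657301  0.0083341 ]
7.2333 [0.49078721 0.13289924 0.01924312] [-0.15993495  0.00385988] [-1.03106041  0.7643058  -0.40162258]
```

View pics/d.png

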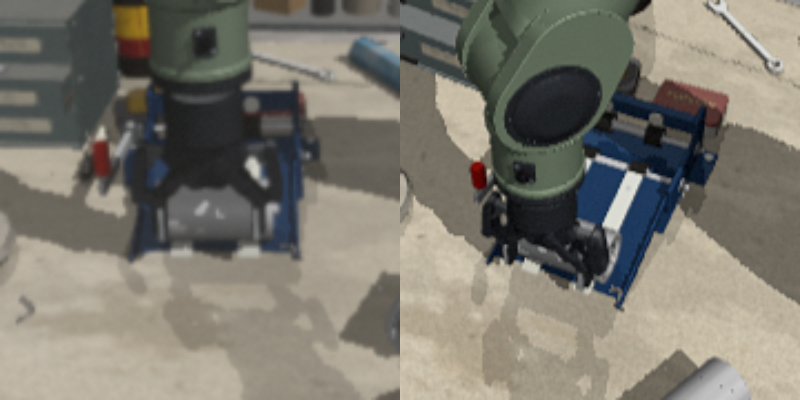

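The roller is on the ramp, square between the fingers and about 45 mm ahead of the TCP. I'm continuing the push.

Call:
{"op": "carry_out", "data": {
  "rows": [
    [[-0.005,0,-0.001,0],[-0.01,0,-0.002,0],[-0.015,0,-0.0025,0],[-0.02,0,-0.0035,0],[-0.025,0,-0.0045,0],[-0.03,0,-0.0055,0],[-0.035,0,-0.006,0],[-0.04,0,-0.007,0],[-0.045,0,-0.008,0],[-0.05,0,-0.009,0],[-0.055,0,-0.0095,0],[-0.06,0,-0.0105,0]]
  ]
}}

```text
clock: 8.23
position: [0.497, 0.073, 0.0298]
tool_rot: [-3.142, -0.0, 1.673]
force: [-0.3, 2.3, 0.4]
grip_width: 0.0853
finger_force: 1.1
```

Call:
{"op": "carry_out", "data": {
  "rows": [
    [[-0.005,0,-0.001,0],[-0.01,0,-0.002,0],[-0.015,0,-0.0025,0],[-0.02,0,-0.0035,0],[-0.025,0,-0.0045,0],[-0.03,0,-0.0055,0],[-0.035,0,-0.006,0],[-0.04,0,-0.007,0],[-0.045,0,-0.008,0],[-0.05,0,-0.009,0],[-0.055,0,-0.0095,0],[-0.06,0,-0.0105,0]]
  ]
}}

```text
clock: 9.23
position: [0.503, 0.0133, 0.0403]
tool_rot: [-3.142, -0.0, 1.673]
force: [-0.1, 1.8, 1.5]
grip_width: 0.0849
finger_force: 1.1
```

```bash
cat > st.py <<'E'
from fit import *
p=[.5032,-.0266,-1.469]
f=bot.grab_frame("side");g=bot.grab_frame("scene")
for h in(f,g):
    for r in bot.spot_point(h,"roller"):
        for z in(.0605,):
            X=onz(h,r["position"],z);q=R2(p[2]).T@(X[:2]-p[:2])
            if abs(q[1])<.1 and q[0]>-.25: print(r["conf"],q,r["position"])
o=bot.observe();print(o["clock"],o["position"],R2(p[2]).T@(o["position"][:2]-p[:2]),o["force"],o["finger_force"])
E
python3 st.py
```

```text
0.77 [-0.0011684   0.00450892] [271.2, 202.3]
0.38 [ 0.02901817 -0.05345078] [290.5, 197.7]
0.56 [0.00770119 0.00494267] [270.2, 191.1]
9.4333 [0.5029502  0.01350903 0.04024304] [-0.03992678  0.00382739] [-0.04498929  0.46511388 -0.36844959] 0.24061448872089386
```

Call:
{"op": "carry_out", "data": {
  "rows": [
    [[-0.003,0,-0.0005,0],[-0.006,0,-0.001,0],[-0.009,0,-0.0015,0],[-0.012,0,-0.002,0],[-0.015,0,-0.0025,0],[-0.018,0,-0.003,0],[-0.021,0,-0.0035,0],[-0.024,0,-0.004,0],[-0.027,0,-0.004,0],[-0.03,0,-0.004,0],[-0.033,0,-0.004,0],[-0.036,0,-0.004,0]]
  ]
}}

```text
clock: 10.43
position: [0.5067, -0.0225, 0.0442]
tool_rot: [-3.141, 0.0, 1.673]
force: [-0.8, -0.0, -0.6]
grip_width: 0.0858
finger_force: 0.1
```

Call:
{"op": "carry_out", "data": {
  "rows": [
    [[-0.002,0,0,0],[-0.004,0,0,0],[-0.006,0,0,0],[-0.007,0,0,0],[-0.007,0,0,0]]
  ]
}}

```text
clock: 10.85
position: [0.5074, -0.0292, 0.0443]
tool_rot: [-3.142, 0.0, 1.672]
force: [-0.8, -0.2, 0.2]
grip_width: 0.0853
finger_force: 0.0
```

```bash
python3 st.py; python3 - <<'E'
from h import *
f=bot.grab_frame("side");g=bot.grab_frame("scene")
cv2.imwrite("pics/e.png",np.hstack([cv2.resize(f["pixels"][150:300,190:340,::-1],(400,400)),cv2.resize(g["pixels"][120:270,200:350,::-1],(400,400))]))
E
```

```text
0.79 [0.05276877 0.00183567] [273.0, 194.7]
0.67 [ 0.01158152 -0.00512838] [274.1, 191.2]
0.51 [0.06575926 0.00094782] [279.5, 177.7]
11.05 [ 0.50744123 -0.02885889  0.04431971] [0.00267819 0.00398973] [-0.2569717   0.96860937  0.88225631] 0.0
```

View pics/e.png

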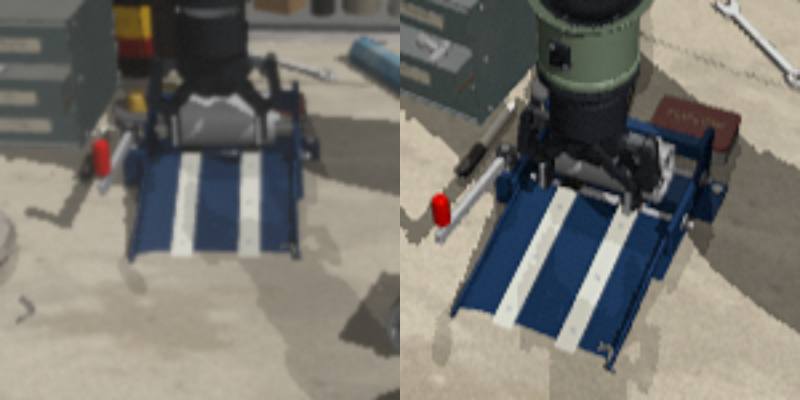

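The roller appears to have dropped in, since the fingers no longer touch it. I'm backing off and closing the fingers.

Call:
{"op": "carry_out", "data": {
  "rows": [
    [[0.005,0,0,0],[0.015,0,0,0],[0.03,0,0,0],[0.05,0,-0.01,0],[0.075,0,-0.03,0],[0.1,0,-0.055,0],[0.12,0,-0.08,0],[0.14,0,-0.11,0],[0.16,0,-0.135,0],[0.17,0,-0.145,0],[0.17,0,-0.145,0]]
  ]
}}

```text
clock: 12.07
position: [0.4904, 0.1436, 0.1916]
tool_rot: [3.138, -0.001, 1.676]
force: [0.8, -0.4, -0.1]
grip_width: 0.0853
finger_force: 0.0
```

Call:
{"op": "carry_out", "data": {
  "rows": [
    [[0.01,0,0,0],[0.02,0,0,0],[0.03,0,0,0],[0.03,0,0,0],[0.03,0,0,0],[0.03,0,0,0]]
  ],
  "grip": 0
}}

```text
clock: 12.57
position: [0.4869, 0.1696, 0.1888]
tool_rot: [-3.141, 0.0, 1.673]
force: [-0.2, -0.3, -0.4]
grip_width: 0.012
finger_force: 0.0
```

```bash
python3 st.py; python3 - <<'E'
from fit import *
p=np.array([.5032,-.0266,-1.469])
fs=[bot.grab_frame("side"),bot.grab_frame("scene")];k=[]
for f in fs:
    h=cv2.cvtColor(f["pixels"],cv2.COLOR_RGB2HSV);m=((h[...,0]<6)|(h[...,0]>174))&(h[...,1]>200)&(h[...,2]>100)
    n,lab,s,c=cv2.connectedComponentsWithStats(m.astype(np.uint8))
    e=proj(f,[.605,.095,.092]);j=[i for i in range(1,n) if np.linalg.norm(c[i]-e)<25]
    i=max(j,key=lambda i:s[i][4]);k.append(c[i]);print(c[i],s[i],onz(f,c[i],.092))
    for r in bot.spot_point(f,"keeper_knob"): print("net",r["conf"],r["position"])
def e(q):
    return np.concatenate([proj(f,w(p,(.0143-.12*np.cos(q[0]),.103-.12*np.sin(q[0]),.092)))-c for f,c in zip(fs,k)])
s=least_squares(e,[-.1]);print("q",s.x,s.fun, "knob", w(p,(.0143-.12*np.cos(s.x[0]),.103-.12*np.sin(s.x[0]),.092)))
cv2.imwrite("pics/f.png",np.hstack([cv2.resize(f["pixels"][130:280,190:340,::-1],(400,400)) for f in fs]))
E
```

```text
0.8 [0.06482498 0.00467931] [272.3, 193.1]
0.37 [ 0.02839872 -0.05068173] [289.6, 197.8]
0.83 [0.06359203 0.00805398] [276.9, 177.5]
0.43 [-0.19778271 -0.0195599 ] [246.7, 250.2]
12.7667 [0.48713932 0.16948763 0.18921941] [-0.19670462  0.00394901] [-0.73847919  0.32232468 -0.67390028] 0.0Traceback (most recent call last):
  File "<stdin>", line 8, in <module>
ValueError: max() iterable argument is empty
```

```bash
cat > kq.py <<'E'
from fit import *
p=np.array([.5032,-.0266,-1.469])
fs=[bot.grab_frame("side"),bot.grab_frame("scene")];k=[];use=[]
cv2.imwrite("pics/f.png",np.hstack([cv2.resize(f["pixels"][130:280,190:340,::-1],(400,400)) for f in fs]))
for f in fs:
    x=f["pixels"].astype(int);m=(x[...,0]>100)&(x[...,1]<50)&(x[...,2]<50)
    n,lab,s,c=cv2.connectedComponentsWithStats(m.astype(np.uint8))
    e=proj(f,[.58,.05,.092])
    for i in range(1,n):
        if s[i][4]>12 and np.linalg.norm(c[i]-e)<60: print(c[i],s[i])
    j=[i for i in range(1,n) if s[i][4]>12 and np.linalg.norm(c[i]-e)<60]
    if j: i=max(j,key=lambda i:s[i][4]);k.append(c[i]);use.append(f)
    for r in bot.spot_point(f,"keeper_knob"): print("net",r["conf"],r["position"])
def e(q):
    return np.concatenate([proj(f,w(p,(.0143-.12*np.cos(q[0]),.103-.12*np.sin(q[0]),.092)))-c for f,c in zip(use,k)])
if k: s=least_squares(e,[.1]);print("q",s.x,s.fun, "knob", w(p,(.0143-.12*np.cos(s.x[0]),.103-.12*np.sin(s.x[0]),.092)))
E
python3 kq.py
```

```text
net 0.46 [231.2, 207.0]
net 0.24 [271.9, 205.0]
net 0.4 [214.6, 198.8]
```

View pics/f.png

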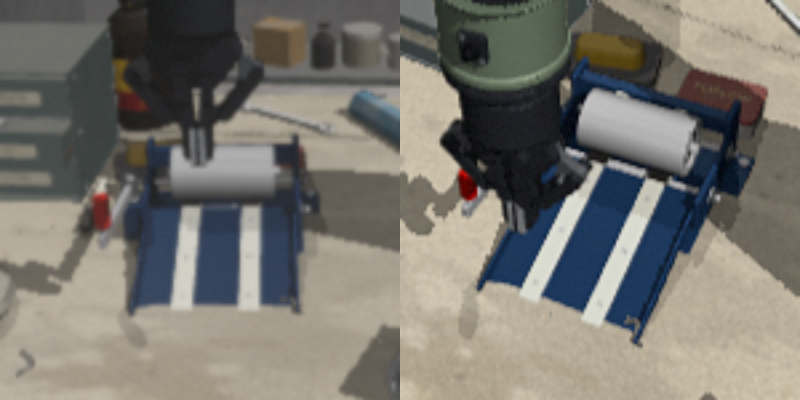

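The roller lies seated between the wheels. The red knob is at (228,209) in the side image and (215,199) in the scene image.

```bash
python3 - <<'E'
from fit import *
p=np.array([.5032,-.0266,-1.469]);np.set_printoptions(precision=4,suppress=True)
fs=[bot.grab_frame("side"),bot.grab_frame("scene")];k=[np.array([227.9,209.1]),np.array([215.1,198.9])]
K=lambda q,z=.092:w(p,(.0143-.12*np.cos(q),.103-.12*np.sin(q),z))
e=lambda q:np.concatenate([proj(f,K(q[0]))-c for f,c in zip(fs,k)])
s=least_squares(e,[-.1]);q0=s.x[0];print("q",q0,s.fun,K(q0),"tri",tri(fs,k))
o=bot.observe();t=o["position"];print("tcp",t,o["tool_rot"],o["grip_width"])
# finger path: centre s behind knob; in tool axes, relative to present TCP
R=np.array([[-.1017,.9948],[.9948,.1017]]) # rows: tool x,y in world
for q in np.r_[q0,np.arange(-.2,1.6,.2),1.571]:
    d=.025
    W=w(p,(.0143-.12*np.cos(q)-d*np.sin(q),.103-.12*np.sin(q)+d*np.cos(q),0))
    print(round(q,2),W[:2],R@(W[:2]-t[:2]))
E
```

```text
q -0.10644298215501437 [ 0.3096  0.2195 -0.768   0.9527] [0.6077 0.0896 0.092 ] tri [0.6099 0.0839 0.0894]
tcp [0.4871 0.1699 0.1893] [ 3.1416 -0.      1.6726] -0.00020608299865125073
-0.11 [0.6327 0.0895] [-0.0948  0.1367]
-0.2 [0.6438 0.0866] [-0.0988  0.1474]
0.0 [0.6198 0.0916] [-0.0914  0.1241]
0.2 [0.5953 0.0916] [-0.0889  0.0997]
0.4 [0.5713 0.0869] [-0.0912  0.0754]
0.6 [0.5487 0.0774] [-0.0983  0.0519]
0.8 [0.5285 0.0637] [-0.1099  0.0304]
1.0 [0.5114 0.0462] [-0.1256  0.0116]
1.2 [0.4981 0.0256] [-0.1447 -0.0037]
1.4 [0.4891 0.0029] [-0.1664 -0.015 ]
1.57 [ 0.4852 -0.0177] [-0.1865 -0.021 ]
```

Call:
{"op": "carry_out", "data": {
  "rows": [
    [[-0.016,0.028,0,0],[-0.032,0.056,0,0],[-0.048,0.084,0,0],[-0.064,0.112,0,0],[-0.08,0.14,0,0],[-0.094,0.165,0,0],[-0.094,0.165,0.03,0],[-0.094,0.165,0.06,0],[-0.094,0.165,0.085,0],[-0.094,0.165,0.1,0],[-0.094,0.165,0.106,0],[-0.094,0.165,0.106,0]]
  ]
}}

```text
clock: 14.17
position: [0.6604, 0.0932, 0.0825]
tool_rot: [-3.14, 0.0, 1.673]
force: [-0.4, 0.2, 0.5]
grip_width: 0.0001
finger_force: 0.0
```

```bash
python3 - <<'E'
from h import *
fs=[bot.grab_frame("side"),bot.grab_frame("scene")]
cv2.imwrite("pics/g.png",np.hstack([cv2.resize(f["pixels"][130:280,170:320,::-1],(400,400)) for f in fs]))
o=bot.observe();print(o["clock"],o["position"],o["force"]);print([proj(f,o["position"]) for f in fs])
E
```

```text
14.2667 [0.66144041 0.09355469 0.08460929] [0.27053852 0.52599156 0.69104153]
[array([209.16798533, 211.70366048]), array([196.8752242 , 195.36406565])]
```

View pics/g.png

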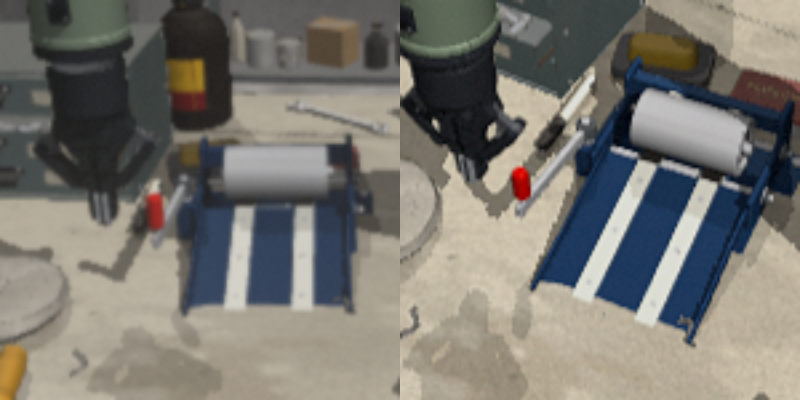

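The closed fingers are just outside the knob, at the same slope position. Now I swing the knob in along its arc.

Call:
{"op": "carry_out", "data": {
  "rows": [
    [[0,-0.015,0,0],[0,-0.026,0,0],[0.002,-0.034,0,0],[0.003,-0.041,0,0],[0.004,-0.048,0,0],[0.005,-0.056,0,0],[0.005,-0.065,0,0],[0.005,-0.073,0,0],[0.004,-0.082,0,0],[0.003,-0.09,0,0],[0,-0.102,0,0],[-0.004,-0.113,0,0]]
  ]
}}

```text
clock: 15.27
position: [0.5478, 0.0778, 0.0833]
tool_rot: [-3.142, -0.0, 1.673]
force: [0.5, 0.4, -0.2]
grip_width: -0.0
finger_force: 0.4
```

```bash
python3 - <<'E'
from h import *
fs=[bot.grab_frame("side"),bot.grab_frame("scene")]
cv2.imwrite("pics/i.png",np.hstack([cv2.resize(f["pixels"][130:280,190:340,::-1],(400,400)) for f in fs]))
o=bot.observe();print(o["clock"],o["position"],o["force"])
E
```

```text
15.3667 [0.54723057 0.07673224 0.08326611] [ 0.59059657  0.3073552  -0.06069699]
```

View pics/i.png

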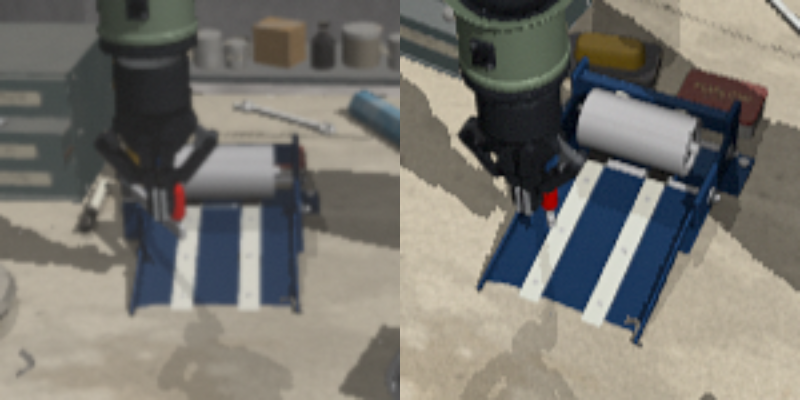

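The knob is moving with the fingers, with the bar about 35° in. I'm continuing the arc.

Call:
{"op": "carry_out", "data": {
  "rows": [
    [[-0.006,-0.011,0,0],[-0.012,-0.022,0,0],[-0.02,-0.031,0,0],[-0.028,-0.04,0,0],[-0.037,-0.048,0,0],[-0.047,-0.056,0,0],[-0.057,-0.062,0,0],[-0.068,-0.067,0,0],[-0.076,-0.07,0,0],[-0.082,-0.072,0,0],[-0.086,-0.073,0,0],[-0.088,-0.073,0,0]]
  ]
}}

```text
clock: 16.37
position: [0.4851, -0.0179, 0.0833]
tool_rot: [-3.141, 0.0, 1.672]
force: [-0.6, 0.6, -0.3]
grip_width: -0.0
finger_force: 0.3
```

Call:
{"op": "carry_out", "data": {
  "rows": [
    [[-0.001,0,0,0],[-0.002,0,0,0],[-0.003,0,0,0],[-0.003,0,0,0]]
  ]
}}

```text
clock: 16.7
position: [0.4855, -0.0201, 0.0833]
tool_rot: [-3.142, -0.0, 1.673]
force: [0.2, 0.7, -0.9]
grip_width: -0.0002
finger_force: 0.0
```

Call:
{"op": "carry_out", "data": {
  "rows": [
    [[-0.0005,0,0,0],[-0.001,0,0,0],[-0.0015,0,0,0],[-0.002,0,0,0],[-0.002,0,0,0]]
  ]
}}

```text
clock: 17.12
position: [0.4856, -0.0223, 0.0833]
tool_rot: [-3.142, 0.0, 1.673]
force: [0.4, -0.8, 0.4]
grip_width: -0.0002
finger_force: 0.1
```

Call:
{"op": "carry_out", "data": {
  "rows": [
    [[-0.0005,0,0,0],[-0.001,0,0,0],[-0.0015,0,0,0],[-0.002,0,0,0],[-0.002,0,0,0]]
  ]
}}

```text
clock: 17.53
position: [0.4858, -0.0243, 0.0833]
tool_rot: [-3.142, 0.0, 1.673]
force: [0.2, 0.2, 0.4]
grip_width: 0.0003
finger_force: 0.0
```

```bash
python3 - <<'E'
from h import *
fs=[bot.grab_frame("side"),bot.grab_frame("scene")]
cv2.imwrite("pics/j.png",np.hstack([cv2.resize(f["pixels"][150:250,210:310,::-1],(400,400),interpolation=cv2.INTER_CUBIC) for f in fs]))
o=bot.observe();print(o["clock"],o["position"],o["force"],o["finger_force"])
E
```

```text
17.6333 [ 0.48585312 -0.02422317  0.08331494] [ 0.54418488 -0.4922899  -0.06160685] 0.0
```

Call:
{"op": "carry_out", "data": {
  "rows": [
    [[-0.0005,0,0,0],[-0.001,0,0,0],[-0.0015,0,0,0],[-0.002,0,0,0],[-0.002,0,0,0]]
  ]
}}

```text
clock: 18.05
position: [0.486, -0.0263, 0.0833]
tool_rot: [-3.142, 0.0, 1.673]
force: [0.4, -0.1, -0.3]
grip_width: 0.0001
finger_force: 0.0
```

Call:
{"op": "carry_out", "data": {
  "rows": [
    [[-0.0005,0,0,0],[-0.001,0,0,0],[-0.0015,0,0,0],[-0.002,0,0,0],[-0.002,0,0,0]]
  ]
}}

```text
clock: 18.47
position: [0.4862, -0.0278, 0.0833]
tool_rot: [-3.142, -0.001, 1.673]
force: [-1.0, 3.9, -0.4]
grip_width: -0.0001
finger_force: 1.9
```

A 3.9 N reaction shows the bar is at its stop. I'm holding briefly, then backing off.

Call:
{"op": "carry_out", "data": {
  "rows": [
    [[-0.0005,0,0,0],[-0.0005,0,0,0],[-0.0005,0,0,0],[0.005,0,0,0],[0.02,0,0,0],[0.04,0,0,0],[0.07,0,-0.02,0],[0.1,0,-0.04,0],[0.13,0,-0.07,0],[0.16,0,-0.1,0],[0.18,0,-0.12,0],[0.18,0,-0.12,0]]
  ]
}}

```text
clock: 19.47
position: [0.4687, 0.1561, 0.2074]
tool_rot: [3.135, -0.002, 1.677]
force: [-0.3, 0.2, 0.8]
grip_width: -0.0001
finger_force: 0.0
```

Call:
{"op": "carry_out", "data": {
  "rows": [
    [[0.02,-0.02,0,0],[0.04,-0.03,0,0],[0.05,-0.03,0,0],[0.05,-0.03,0,0]]
  ]
}}

```text
clock: 19.8
position: [0.4326, 0.1993, 0.2034]
tool_rot: [3.141, -0.0, 1.675]
force: [-0.1, 0.4, 0.5]
grip_width: 0.0001
finger_force: 0.0
```

```bash
python3 st.py; python3 - <<'E'
from fit import *
p=np.array([.5032,-.0266,-1.469])
fs=[bot.grab_frame("side"),bot.grab_frame("scene")]
out=[]
for f in fs:
    for q in(1.3,1.47,1.571): print(q,proj(f,w(p,(.0143-.12*np.cos(q),.103-.12*np.sin(q),.092))))
    print([(r["conf"],r["position"]) for r in bot.spot_point(f,"keeper_knob")])
    out.append(cv2.resize(f["pixels"][140:260,210:330,::-1],(400,400),interpolation=cv2.INTER_CUBIC))
cv2.imwrite("pics/k.png",np.hstack(out))
E
```

```text
0.73 [0.06714077 0.0060755 ] [271.9, 192.8]
0.82 [0.05852335 0.0077954 ] [276.3, 178.7]
0.42 [ 0.11807144 -0.07453863] [310.7, 173.1]
0.21 [0.09143041 0.00027488] [283.1, 171.9]
20.0 [0.43347307 0.19665546 0.20303057] [-0.22918541 -0.04667861] [ 0.63947781 -0.36817941 -0.09911069] 0.0
1.3 [276.23391386 195.11517612]
1.47 [277.78466327 192.24445209]
1.571 [278.14715461 190.56119467]
[(0.74, [277.2, 193.3])]
1.3 [272.49372814 191.43741032]
1.47 [276.67593927 186.80717587]
1.571 [278.59614816 183.87697009]
[(0.72, [275.5, 184.4])]
```

View pics/k.png

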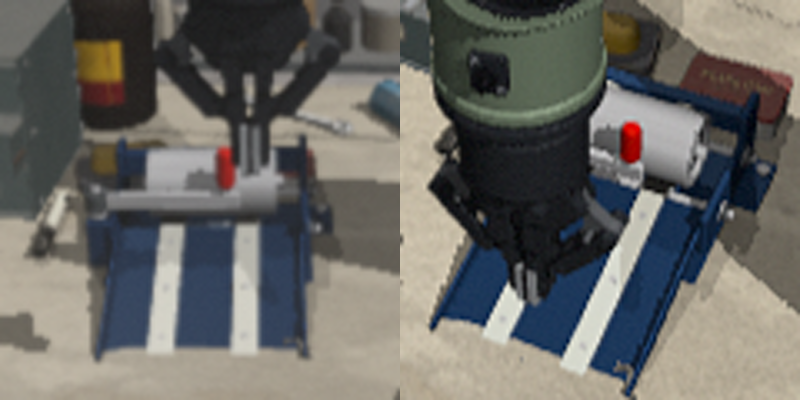

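The knob appears at (279,183) in the scene and (278,190) in the side view. Both match the fully closed angle, with the roller seated behind it. I'm handing in.

```bash
python3 -c "
from workcell import bot
print(bot.job_done())"
```

```text
the job is handed in; nothing more can be done
None
```

The roller is seated on the four wheels, the keeper bar is closed fully across behind it, and the job is handed in; the hand-in call returned no verdict.

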